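# Pump up the mist sprayer

## Task

Pump up the mist sprayer that stands on the paint-pouring table: with the fingertips press the knob of its spring plunger down and let it come up again, over and over, until the brass indicator pin beside it has popped fully out, then take the hand away so that the plunger is up. Leave the sprayer standing upright where it is, neither lifted nor shoved about, and do not touch the pin itself. Leave the jug's pump dispenser, the bottles, cups and brush pot as they are, and keep off the wet canvases.

Things in the scene. Friction and masses are not known exactly. Their poses are not given: they have to be found in the camera images.
- sprayer: pump-up mist sprayer, loose, 1.1 to 2.1 kg depending on its filling: white tank 120 mm in diameter, black screw collar, grey head whose brass nozzle points along its own -y (to 98 mm from the axis, 199 mm high) and whose grip and thumb trigger lie on its +y side (to 117 mm from the axis, at most 218 mm high). Origin: centre of its underside, on the table; z up. The plunger stands on this axis
- plunger_top (a point): centre of the flat top of the pale grey mushroom knob of the plunger, on the sprayer's axis; the knob is 52 mm in diameter (flat top 44 mm) and 22 mm thick, its top 276 mm above the table when up. It moves with the knob. Press it straight down; pressed fully in, its top is at 242 mm, still above every other part of the sprayer
- plunger (a joint): how far the plunger is pressed, m: 0 up, 0.034 fully in against its stop. A spring returns it: 6 N at the top, 13 N at the bottom, about 1 N more once the pin is out
- pin (a joint): how far the indicator pin has come out, m: 0 in, 0.018 fully out at its stop. It starts anywhere from 0 to 0.008. Each full downstroke lifts it about 2 to 3 mm, strokes shorter than 12 mm hardly at all, and it stays where it is between strokes. Pumping on after it is fully out does no harm
- pin_tip (a point): centre of the tip of the brass indicator pin, 11 mm in diameter, which stands upright in a black housing on the sprayer's +x side, 50 mm from the axis. The tip is 206 mm above the table with the pin in and 224 mm with it fully out; a dark groove is then seen just above the housing, whose top is at 204 mm
- indicator: the indicator pin itself; not to be touched. Origin: centre of its tip
- jug: peach pouring-medium jug, loose, 1.1 kg, 96 mm diameter, with a blue collar and a white lotion-type pump dispenser whose small head (27 mm wide, spout to one side) tops out 228 mm above the table; a bystander, do not use it. Origin: centre of its underside
- bottle_tall: white paint bottle, loose, 62 mm diameter, 190 mm tall; bystander near the jug. Origin: centre of its underside
- bottle_short: white paint bottle, loose, 58 mm diameter, 150 mm tall; bystander near the jug. Origin: centre of its underside
- cup_near: white mixing cup with dark paint and a stirring stick, loose, light, 74 mm wide at the rim, 92 mm tall (stick to 138 mm); stands about 115 to 125 mm from the sprayer's axis on the robot's side. Origin: centre of its underside
- cup_far: white mixing cup like the other, beyond the work. Origin: centre of its underside
- brush_pot: brown cardboard pot of brushes, loose, 80 mm diameter, brushes up to 235 mm high, beyond the work. Origin: centre of its underside
- canvas_left: wet poured painting lying on the table to the robot's left, fixed, 200 x 200 x 18 mm; not to be touched. Origin: centre of its underside
- canvas_right: wet poured painting lying on the table to the robot's right, fixed, 200 x 240 x 18 mm; not to be touched. Origin: centre of its underside
- dispenser (a joint): how far the jug's pump dispenser is pressed, m: 0 up, 0.020 fully in; to be left at 0
There are look-alikes about, which are no part of the job. Leave any pink or red look-alike of the brush_pot alone.

How it is judged (in metres and radians):
At the end, for the whole second after the job is handed in: The pin is out to within 1.5 mm of its stop (joint over 0.0165), the plunger is back up (under 3 mm pressed), the sprayer stands upright and at rest within 30 mm of where it stood, the dispenser is up, and jug, bottles, cups and brush pot stand upright within 20 mm of where they were (value of joint pin above 0.0165 m and value of joint plunger below 0.003 m and angle between sprayer's own z axis and vertical below 0.05 rad and distance of sprayer from where it was at the start of the episode below 0.03 m and linear speed of sprayer below 0.02 m/s and value of joint dispenser below 0.004 m and distance of each of jug, bottle_tall, bottle_short, cup_near, cup_far, brush_pot from where it was at the start of the episode below 0.02 m and angle between each of jug, bottle_tall, bottle_short, cup_near, cup_far, brush_pot's own z axis and vertical below 0.1 rad); the robot touches nothing.
It fails at once if the sprayer is lifted (more than 8 mm), tipped (more than 0.12 rad) or shoved more than 30 mm (height (world z) of sprayer above 0.008 m or angle between sprayer's own z axis and vertical above 0.12 rad or distance of sprayer from where it was at the start of the episode above 0.03 m).
It fails at once if the robot touches the indicator pin (contact force between indicator and the fingers above 0.5 N or contact force between indicator and the arm above 0.5 N).
It fails at once if the jug's dispenser is pumped (pressed more than 4 mm) (value of joint dispenser above 0.004 m).
It fails at once if the jug, a bottle, a cup or the brush pot is moved more than 20 mm or tipped over (distance of any of jug, bottle_tall, bottle_short, cup_near, cup_far, brush_pot from where it was at the start of the episode above 0.02 m or angle between any of jug, bottle_tall, bottle_short, cup_near, cup_far, brush_pot's own z axis and vertical above 0.3 rad).
It fails at once if the robot touches a wet canvas ((contact force between canvas_left and the fingers above 0.5 N or contact force between canvas_left and the arm above 0.5 N) or (contact force between canvas_right and the fingers above 0.5 N or contact force between canvas_right and the arm above 0.5 N)).
It also fails if it takes over 45 s, if anything falls off the work surface, if the arm or the gripper's body presses on something with over 40 N, if the wrist force passes 120 N, or if a joint passes its speed limit or range.

## Robot

A 6-joint arm with a two-finger parallel gripper is mounted at the origin on the work surface. World frame = base frame: x ahead of the robot, y to its left, z up, the work surface at z = 0. Lengths are in mm, angles in rad, forces in N, time in s.
With the tool pointing down it reaches from about 400 to 825 mm from the base axis. Payload 7 kg.
Tool frame: the origin (TCP) lies midway between the tips of the shut fingers; the grasp point (between the pads) lies ctrl.hold_point_z behind it (ctrl.hold_point_z is the distance from the TCP to the grasp point, in mm); z points along the fingers, y is the line along which they close (so a half turn about z gives the same grasp; the last joint's range is limited). The gripper opens to 88 mm and grips with 3 to 60 N. Pads are 19 mm wide; open, the fingers measure 130 mm over their backs; the gripper's body (78 mm by 193 mm) begins 47 mm behind the grasp point.
Start: joints at [1.451, 0.359, 0.012, 0, -1.224, -0.288], TCP at [267.705, 619.62, 226.561] pointing down, gripper open.
Joint ranges: [-3.07, 3.07], [-1.43, 2.12], [-1.02, 1.25], [-3.03, 1.67], [-3.05, -0], [-3.03, 3.03]. Speed limits (rad/s): [2.39, 2.39, 3.01, 3.14, 3.14, 3.14].

## Interface

Orientations are given as a unit quaternion [w, x, y, z].
In Python, from bench import ctrl gives the robot as it stands.
- The arm moves only by the shell command python3 -m creep 'ROWS' [FORCE]. ROWS is a JSON object of lists of equal length, an entry for each row: "xyz": the shift along the tool's x, y, z scaled (see below), a list of three; "yaw": the turn about the tool's z scaled (see below); "hand": the closure, from 0 (fully open) to 1 (shut). A call has exactly 8 rows; each row is the pose to reach, as a shift and turn from the pose commanded when the call began, along the tool's axes at that moment; what a row does not reach only later rows make up. The controller multiplies each number of a shift by 0.25 m and each number of a turn by pi/2 rad. A row lasts 1/8 s, in which the tool goes at most 62.5 mm and 10.7 degrees, less where a joint would pass 70% of its speed; a pose out of reach is approached as far as the arm can. A call with a number of a shift or a turn outside -1 to 1 is refused whole. A call with a gripper value outside its range is refused whole. The fingers move at their own pace and stop on an object; FORCE is the grip in N (left out, the last holds). Time passes only in rows, so rows that repeat a pose let the fingers close, or fill a call up. It gives the time, the measured TCP pose, the force, the opening and the grip force at its end, in the units of the state.
- ctrl.sense(): the state, without advancing time (a new reading comes with each control period).
- ctrl.snapshot(name): name is "scene" or "top" or "wrist"; returns a dict with "frame" (384x512x3 uint8, red, green, blue), "range_z" (384x512 float32, mm along the optical axis (not along the pixel's ray), 0 where there is no reading), "camera_matrix" (3x3 intrinsics, pixels), "position" and "rotation" of the camera in the world. Camera axes: x right, y down, z forward; pixel columns grow to the right and rows downward; lengths in mm; the calibration is good to about 2 mm. A picture is of the moment at which its call begins.
- ctrl.close_job(): hands the job in; it is judged then, once.
The state is a dict: "time_s": time; "q": joint angles; "qd": joint speeds; "tau": joint torques, N m; "eef_pos": TCP position; "orientation": TCP orientation; "ft_force": force on the tool from outside, world axes, zero at the start; "wrist_torque": the same for the moment, N m; "opening": finger opening in mm; "finger_force": force on a finger pad.
Only numpy, scipy, OpenCV 4.12 (cv2) and the standard library are available. Lean on these libraries where they do the work, as an engineer would, in place of code of your own. Each camera call takes 0.05 s, during which the arm holds its last target. There are 200 camera calls.

## Working session

There is one attempt and no reset: what is moved stays moved. The work goes in short steps, Python scripts to look and compute and a shell command to move; the robot and the scene stay as the last step left them, time stands still between calls to the robot, and variables do not carry over. Pictures are saved under pics/ and viewed, at most 10 in all, crops included, and the job is handed in when it is done.

```bash
mkdir -p pics; cat > h.py <<'E'
import numpy as np,cv2
from bench import ctrl
def cloud(s):
    d=s["range_z"];K=np.array(s["camera_matrix"]);v,u=np.indices(d.shape)
    p=np.stack([(u-K[0,2])/K[0,0]*d,(v-K[1,2])/K[1,1]*d,d],-1)
    return p@np.array(s["rotation"]).T+np.array(s["position"])
def snap(n,f=None):
    s=ctrl.snapshot(n)
    if f: cv2.imwrite("pics/"+f,s["frame"][:,:,::-1])
    return s
E
python3 - <<'E'
from h import *
a=snap("top","top.png");b=snap("scene","scene.png")
for n,s in(("top",a),("scene",b)):
    P=cloud(s);np.save(n,P);print(n,s["position"],np.array(s["rotation"]).round(2).tolist())
    z=P[...,2];m=((z>262)&(z<290)&(s["range_z"]>0)).astype(np.uint8)
    k,l,st,c=cv2.connectedComponentsWithStats(m)
    for i in range(1,k):
        if st[i,4]>15: print(st[i],np.median(P[l==i],0).round(),P[l==i].min(0).round(),P[l==i].max(0).round())
s=ctrl.sense();print(s["time_s"],s["eef_pos"],s["orientation"],s["ft_force"],ctrl.hold_point_z)
E
```

```text
Traceback (most recent call last):
  File "h.py", line 6, in cloud
    return p@np.array(s["rotation"]).T+np.array(s["position"])
           ~^~~~~~~~~~~~~~~~~~~~~~~~~~
ValueError: matmul: Input operand 1 has a mismatch in its core dimension 0, with gufunc signature (n?,k),(k,m?)->(n?,m?) (size 4 is different from 3)
```

View pics/top.png

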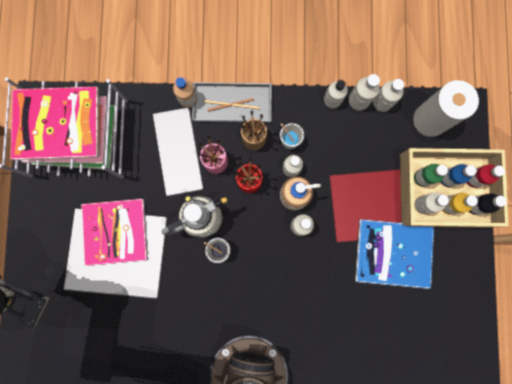

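View pics/scene.png

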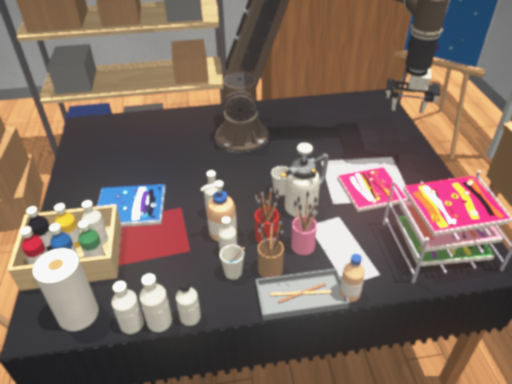

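The top view shows the sprayer at about (200,215), with the pale knob at (193,213). The grip is at lower left (172,230), and a brass nozzle at (223,200). The jug is at (296,193), cup_near at (217,250), and the brown pot at (253,133); the pink and red pots are look-alikes.

```bash
sed -i 's/np.array(s\["rotation"\]).T/R(s["rotation"]).T/' h.py; cat >> h.py <<'E'
from scipy.spatial.transform import Rotation
def R(q):
    q=np.array(q); return q if q.shape==(3,3) else Rotation.from_quat(q,scalar_first=True).as_matrix()
E
python3 - <<'E'
from h import *
a=snap("top");b=snap("scene")
for n,s in(("top",a),("scene",b)):
    P=cloud(s);print(n,s["position"],s["rotation"])
    z=P[...,2];m=((z>262)&(z<290)&(s["range_z"]>0)).astype(np.uint8)
    k,l,st,c=cv2.connectedComponentsWithStats(m)
    for i in range(1,k):
        if st[i,4]>15: print(st[i],np.median(P[l==i],0).round(),P[l==i].min(0).round(),P[l==i].max(0).round())
P=cloud(a)
for u,v in((223,200),(172,230),(183,199),(217,250),(296,193),(212,200)): print(u,v,P[v,u].round(),a["frame"][v,u])
s=ctrl.sense();print(s["time_s"],s["eef_pos"],s["orientation"],s["ft_force"],ctrl.hold_point_z)
cv2.imwrite("pics/crop.png",cv2.resize(np.hstack([a["frame"][165:275,140:250],b["frame"][130:240,250:360]])[:,:,::-1],None,fx=3.5,fy=3.5,interpolation=2))
E
```

```text
top [ 411.88802208  -15.46735906 1568.37834348] [-0.03972455  0.71089579 -0.70076355  0.0444924 ]
[183 203  19  19 285] [498. 157. 276.] [473. 133. 266.] [523. 183. 283.]
[229 370  37  14 249] [ 62.  -2. 273.] [ 50. -47. 262.] [ 84.  48. 282.]
scene [1724.14105988 -178.2213813  1198.70907516] [-0.31091542  0.69511792  0.58936031 -0.26980939]
[ 20   0  62  17 350] [-912. -882.  276.] [-1081. -1041.   262.] [-889. -750.  290.]
[ 97   0  41  12 221] [-913. -541.  276.] [-1034.  -649.   262.] [-888. -443.  290.]
[164   0  37   8 186] [-911. -195.  275.] [-938. -292.  262.] [-884.  -97.  290.]
[478   0  21   4  49] [-646. 1471.  269.] [-693. 1422.  262.] [-616. 1499.  284.]
[217   3   6   6  29] [-835.    1.  276.] [-849.  -11.  262.] [-804.   17.  289.]
[ 2 15  9  9 48] [ -841. -1091.   275.] [ -876. -1110.   262.] [ -822. -1074.   290.]
[223  61  41  32 721] [ -7.   7. 276.] [-158.  -65.  262.] [ 83. 114. 290.]
[392  98   6   5  22] [256. 566. 271.] [247. 553. 262.] [262. 582. 284.]
[421  99   7   8  30] [299. 667. 271.] [278. 660. 263.] [310. 677. 286.]
[297 143  15  12 143] [506. 157. 273.] [472. 133. 263.] [526. 183. 281.]
223 200 [538.  79. 206.] [236 200 107]
172 230 [453. 241.  99.] [71 71 72]
183 199 [558. 225.   1.] [46 43 46]
217 250 [394. 103.  67.] [137 109  87]
296 193 [ 565. -134.  173.] [ 66 114 190]
212 200 [557. 130.  -8.] [79 78 79]
0.2 [267.61245403 619.3823646  225.9769147 ] [ 5.11121605e-04  9.79279626e-01 -2.02512099e-01 -4.40633984e-05] [ 0.16745625 -0.31097006 -0.53278511] 18.8
```

View pics/crop.png

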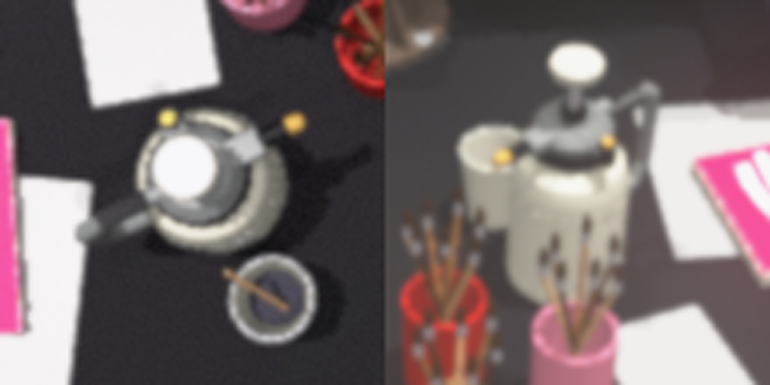

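The crop shows the pale knob on the axis, brass nozzle to the right and pin at upper left, so this is the sprayer. The knob is at (498,157,276), which matches the given height, and the nozzle tip is 88 mm out at 206 mm. The pin should be near (542,180). I'll rise first, then travel halfway with the fingers shut.

```bash
python3 -m creep '{"xyz":[[0,0,-0.2],[0,0,-0.4],[0.16,0.13,-0.4],[0.32,0.27,-0.4],[0.48,0.4,-0.4],[0.64,0.53,-0.4],[0.79,0.666,-0.4],[0.79,0.666,-0.4]],"yaw":[0,0,0,0,0,0,0,0],"hand":[1,1,1,1,1,1,1,1]}' 20
python3 -m creep '{"xyz":[[0.15,0.13,0],[0.3,0.26,0],[0.45,0.38,0],[0.6,0.5,0],[0.7,0.6,0],[0.79,0.666,0],[0.79,0.666,0],[0.79,0.666,0]],"yaw":[0,0,0,0,0,0,0,0],"hand":[1,1,1,1,1,1,1,1]}'
python3 - <<'E'
from h import *
s=ctrl.sense();print({k:np.round(s[k],3).tolist() for k in("time_s","eef_pos","orientation","ft_force","opening","q")})
b=snap("scene");w=snap("wrist")
cv2.imwrite("pics/a.png",np.hstack([cv2.resize(b["frame"][110:240,250:380],(384,384)),w["frame"][:,64:448]])[:,:,::-1])
E
```

```text
time_s: 1.2
eef_pos: [383.9, 385.7, 327.3]
orientation: [-0.0, 0.979, -0.204, 0.0]
ft_force: [0.4, 0.7, 0.6]
opening: 13.2
finger_force: 0.0
time_s: 2.2
eef_pos: [498.2, 157.7, 326.3]
orientation: [0.0, 0.979, -0.203, -0.0]
ft_force: [-0.4, -0.1, 0.6]
opening: 0.8
finger_force: 0.0
{'time_s': 2.2, 'eef_pos': [498.169, 157.747, 326.335], 'orientation': [0.0, 0.979, -0.203, -0.0], 'ft_force': [-0.381, -0.091, 0.634], 'opening': 0.807, 'q': [0.682, 0.054, -0.153, -0.0, -1.364, 0.481]}
```

View pics/a.png

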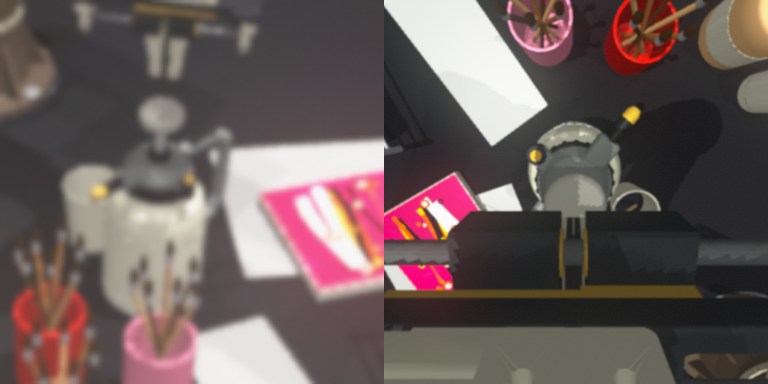

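The closed fingers are centred above the knob, and the pin stands clear to one side. I'll make the first stroke gently, checking force.

```bash
python3 -m creep '{"xyz":[[0,0,0.07],[0,0,0.14],[0,0,0.18],[0,0,0.21],[0,0,0.24],[0,0,0.27],[0,0,0.3],[0,0,0.3]],"yaw":[0,0,0,0,0,0,0,0],"hand":[1,1,1,1,1,1,1,1]}'
```

```text
time_s: 3.3
eef_pos: [498.5, 157.7, 252.9]
orientation: [-0.001, 0.979, -0.202, 0.001]
ft_force: [-4.1, 0.4, 10.2]
opening: 0.5
finger_force: 4.8
```

```bash
python3 -m creep '{"xyz":[[0,0,0.01],[0,0,0.02],[0,0,0.03],[0,0,0.034],[0,0,0.038],[0,0,0.042],[0,0,0.042],[0,0,0.042]],"yaw":[0,0,0,0,0,0,0,0],"hand":[1,1,1,1,1,1,1,1]}'; python3 - <<'E'
from h import *
b=snap("scene")
cv2.imwrite("pics/b.png",cv2.resize(b["frame"][120:240,250:370],(600,600))[:,:,::-1])
E
```

```text
time_s: 4.3
eef_pos: [498.8, 157.7, 243.2]
orientation: [-0.001, 0.979, -0.202, 0.001]
ft_force: [-4.7, 0.3, 12.0]
opening: 0.3
finger_force: 5.8
```

View pics/b.png

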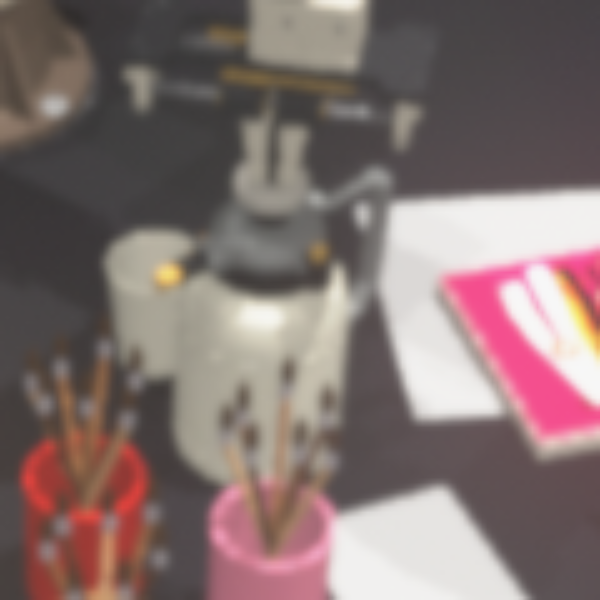

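The fingers are on the knob and the plunger is nearly fully in, with about 12 N and the sprayer in place. I'll repeat the strokes, each one rising to z≈278 and going back down.

```bash
for i in 1; do python3 -m creep '{"xyz":[[0,0,-0.07],[0,0,-0.145],[0,0,-0.145],[0,0,-0.1],[0,0,-0.05],[0,0,0],[0,0,0.005],[0,0,0.005]],"yaw":[0,0,0,0,0,0,0,0],"hand":[1,1,1,1,1,1,1,1]}'; done
python3 -m creep '{"xyz":[[0,0,-0.07],[0,0,-0.145],[0,0,-0.145],[0,0,-0.1],[0,0,-0.05],[0,0,0],[0,0,0],[0,0,0]],"yaw":[0,0,0,0,0,0,0,0],"hand":[1,1,1,1,1,1,1,1]}'
python3 -m creep '{"xyz":[[0,0,-0.07],[0,0,-0.145],[0,0,-0.145],[0,0,-0.1],[0,0,-0.05],[0,0,0],[0,0,0],[0,0,0]],"yaw":[0,0,0,0,0,0,0,0],"hand":[1,1,1,1,1,1,1,1]}'
python3 -m creep '{"xyz":[[0,0,-0.07],[0,0,-0.145],[0,0,-0.145],[0,0,-0.1],[0,0,-0.05],[0,0,0],[0,0,0],[0,0,0]],"yaw":[0,0,0,0,0,0,0,0],"hand":[1,1,1,1,1,1,1,1]}'
python3 -m creep '{"xyz":[[0,0,-0.07],[0,0,-0.145],[0,0,-0.145],[0,0,-0.1],[0,0,-0.05],[0,0,0],[0,0,0],[0,0,0]],"yaw":[0,0,0,0,0,0,0,0],"hand":[1,1,1,1,1,1,1,1]}'
python3 - <<'E'
from h import *
w=snap("wrist","w1.png");b=snap("scene")
f=b["frame"][120:240,250:370]
cv2.imwrite("pics/c.png",np.hstack([cv2.resize(f,(400,400)),cv2.resize(w["frame"][80:260,130:310],(400,400))])[:,:,::-1])
E
```

```text
time_s: 5.35
eef_pos: [499.5, 157.9, 242.2]
orientation: [-0.001, 0.979, -0.202, 0.002]
ft_force: [-5.1, 0.8, 20.4]
opening: 0.4
finger_force: 10.0
time_s: 6.35
eef_pos: [499.3, 157.6, 242.2]
orientation: [-0.001, 0.979, -0.202, 0.002]
ft_force: [-6.8, 0.8, 24.2]
opening: 0.6
finger_force: 11.9
time_s: 7.35
eef_pos: [499.2, 157.5, 242.2]
orientation: [-0.001, 0.979, -0.202, 0.002]
ft_force: [-6.5, -0.0, 25.6]
opening: 0.5
finger_force: 12.7
time_s: 8.35
eef_pos: [499.2, 157.4, 242.2]
orientation: [-0.001, 0.979, -0.202, 0.002]
ft_force: [-7.5, 1.0, 27.0]
opening: 0.8
finger_force: 13.2
time_s: 9.35
eef_pos: [499.2, 157.4, 242.2]
orientation: [-0.001, 0.979, -0.202, 0.002]
ft_force: [-7.7, -0.7, 26.7]
opening: 0.5
finger_force: 13.6
```

View pics/c.png

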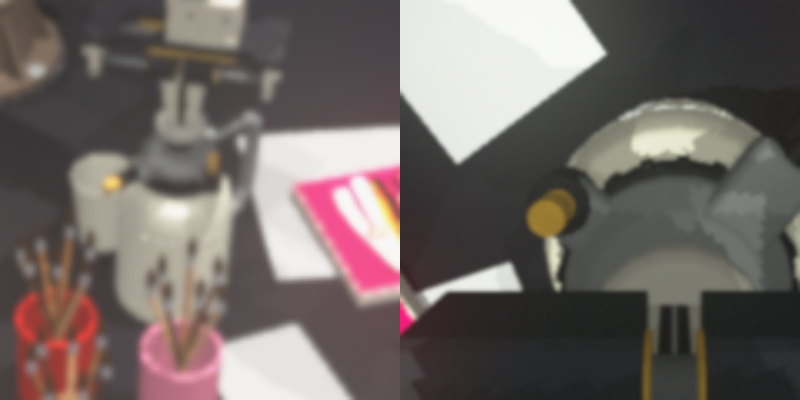

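The pin is visibly rising (brass column at right crop 550,210), with every stroke reaching the stop. I'll do five more strokes, then lift clear and look.

```bash

python3 -m creep '{"xyz":[[0,0,-0.07],[0,0,-0.15],[0,0,-0.15],[0,0,-0.1],[0,0,-0.05],[0,0,0],[0,0,0],[0,0,0]],"yaw":[0,0,0,0,0,0,0,0],"hand":[1,1,1,1,1,1,1,1]}'
python3 -m creep '{"xyz":[[0,0,-0.07],[0,0,-0.15],[0,0,-0.15],[0,0,-0.1],[0,0,-0.05],[0,0,0],[0,0,0],[0,0,0]],"yaw":[0,0,0,0,0,0,0,0],"hand":[1,1,1,1,1,1,1,1]}'
python3 -m creep '{"xyz":[[0,0,-0.07],[0,0,-0.15],[0,0,-0.15],[0,0,-0.1],[0,0,-0.05],[0,0,0],[0,0,0],[0,0,0]],"yaw":[0,0,0,0,0,0,0,0],"hand":[1,1,1,1,1,1,1,1]}'
python3 -m creep '{"xyz":[[0,0,-0.07],[0,0,-0.15],[0,0,-0.15],[0,0,-0.1],[0,0,-0.05],[0,0,0],[0,0,0],[0,0,0]],"yaw":[0,0,0,0,0,0,0,0],"hand":[1,1,1,1,1,1,1,1]}'
python3 -m creep '{"xyz":[[0,0,-0.07],[0,0,-0.15],[0,0,-0.15],[0,0,-0.1],[0,0,-0.05],[0,0,0],[0,0,0],[0,0,0]],"yaw":[0,0,0,0,0,0,0,0],"hand":[1,1,1,1,1,1,1,1]}'
python3 -m creep '{"xyz":[[0,0,-0.07],[0,0,-0.15],[0,0,-0.22],[0,0,-0.3],[0,0,-0.35],[0,0,-0.35],[0,0,-0.35],[0,0,-0.35]],"yaw":[0,0,0,0,0,0,0,0],"hand":[1,1,1,1,1,1,1,1]}'
python3 - <<'E'
from h import *
w=snap("wrist");P=cloud(w);f=w["frame"].astype(int)
hsv=cv2.cvtColor(w["frame"],cv2.COLOR_RGB2HSV)
m=cv2.inRange(hsv,(15,120,90),(32,255,255));k,l,st,c=cv2.connectedComponentsWithStats(m)
for i in range(1,k):
    if st[i,4]>20: print(st[i],np.median(P[l==i],0).round(1),np.percentile(P[l==i][:,2],90).round(1))
z=P[...,2];m=(z>268)&(z<284)&(np.hypot(P[...,0]-498,P[...,1]-157)<40);print(m.sum(),np.median(P[m],0),P[m].min(0),P[m].max(0))
cv2.imwrite("pics/d.png",cv2.resize(w["frame"][80:260,130:310],(540,540))[:,:,::-1])
E
```

```text
time_s: 10.45
eef_pos: [499.0, 157.3, 242.2]
orientation: [-0.001, 0.979, -0.202, 0.002]
ft_force: [-8.3, 0.5, 28.9]
opening: 0.4
finger_force: 14.5
time_s: 11.45
eef_pos: [499.1, 157.2, 242.2]
orientation: [-0.0, 0.979, -0.202, 0.002]
ft_force: [-8.8, 0.3, 29.4]
opening: 0.4
finger_force: 14.8
time_s: 12.45
eef_pos: [499.1, 157.2, 242.2]
orientation: [-0.0, 0.979, -0.202, 0.002]
ft_force: [-8.2, 0.5, 29.9]
opening: 0.7
finger_force: 14.9
time_s: 13.45
eef_pos: [499.1, 157.2, 242.2]
orientation: [-0.0, 0.979, -0.202, 0.002]
ft_force: [-7.8, 0.9, 30.8]
opening: 0.3
finger_force: 15.0
time_s: 14.45
eef_pos: [499.1, 157.2, 242.2]
orientation: [-0.0, 0.979, -0.202, 0.002]
ft_force: [-9.1, 0.8, 29.8]
opening: 0.5
finger_force: 15.0
time_s: 15.45
eef_pos: [497.9, 157.1, 326.3]
orientation: [0.001, 0.979, -0.203, -0.001]
ft_force: [0.0, -0.2, -0.8]
opening: 0.8
finger_force: 0.0
[193   0  15  12  40] [695.9 135.7 131.3] 142.9
[221   0  14  21  85] [684.2 108.3 120. ] 139.2
[310   0   6  13  51] [640.7  26.7 154. ] 164.2
[ 409    0   82   57 1974] [ 568.4 -101.5  123.8] 137.7
[322   3  53  32 283] [616.2 -12.2 140.4] 169.9
[464  12  15  12  34] [ 562.5 -124.1  151.2] 152.4
[378  20  20  46 186] [577.9 -97.1  15.1] 20.7
[301  35  15  10  51] [626.9  13.9  55.4] 67.5
[301 106  19  19 239] [541.   75.9 204.9] 206.8
[206 151  14  13 139] [543.1 178.3 223.9] 224.8
[ 97 207   8   9  46] [519.1 442.3  18.7] 19.8
[116 222  13  18  69] [465.  426.5  18.9] 20.6
[ 80 224  10  16  69] [496.7 490.3  18.9] 19.8
[239 229   5  47 146] [529.7 146.9 412.6] 413.9
[263 229   5  47 154] [526.3 140.7 411.8] 413.4
[  63  287  316   10 1836] [520.7 146.8 419.4] 420.7
2127 [506.36375422 152.13104265 275.93047676] [476.46312551 129.75898206 268.16288336] [523.74737456 179.57395872 278.13592907]
```

View pics/d.png

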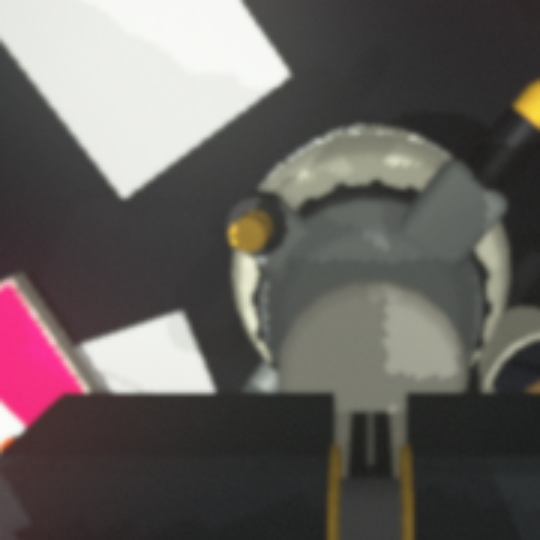

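The pin tip measures 223.9 mm (fully out is 224), the knob is back up at 276 mm, and the hand is clear by 50 mm. I'm handing in.

```bash
python3 -c "
from bench import ctrl
print(ctrl.close_job())"
```

```text
the job is handed in; nothing more can be done
None
```

The job is handed in: after 11 strokes the indicator pin measured fully out (tip at 223.9 mm), the plunger was back up at 276 mm, and the sprayer was still in place with the hand 50 mm clear; no verdict was returned.

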